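# Clamp a socket-strip housing with a torque-limiting knob

## Task

Lay the loose three-socket strip housing, sockets up, flat in the clamping nest between its guides and let go of it. Then turn the nest's black knob clockwise until its slip clutch gives way, so that the jaw holds the housing firmly against the end stop, and stop right there: the clutch slips only a short way before it goes solid, and turning on crushes the housing. Let go of the knob and leave the other things on the bench where they are.

Things in the scene. Friction and masses are not known exactly. Their poses are not given: they have to be found in the camera images.
- housing: The loose white plastic housing of a three-socket strip, a rounded bar 50 mm wide (its x), 160 mm long (its y) and 36 mm high, about 0.22 kg, with three round wells and a switch window in its top. Lies on the bench, sockets up. Origin: centre of the underside; z up. It may go into the nest either way round.
- nest: Fixed clamping nest: aluminium plate 100 mm wide (its x), 370 mm long (y from -195 to +175 mm), 12 mm thick. Origin on the bench under the plate, z up. The housing lies along y between four steel corner guides, 55 mm apart in x, flared, rising 28 mm above the plate, at y -27 to 3 and 97 to 127 mm; between them the sides are open for fingers. End stop at +y, grey gear head with knob at -y.
- nest_seat (a point): Point on the plate (12 mm above the bench) where the centre of the housing's underside lies when the housing touches the end stop; axes as the nest. Lay the housing with its centre about 4 mm from here towards the nest's -y and it clears both stop and open jaw; the jaw then pushes it home.
- jaw_path (a point): Fixed point of the nest on the line along which the gear head pushes a steel jaw with an adjustable black nose along the nest's +y, 29 mm above the bench. It does not move with the jaw. The nose of the open jaw stands 10 to 30 mm clear of a housing that touches the stop; how far differs each time and is not measured.
- stop: The fixed steel end stop of the nest, 56 mm wide, 32 mm high. Origin: in the middle of the lower edge of the face that the housing is pressed against, 12 mm above the bench; axes as the nest.
- knob_grip (a point): Point on the upright axis of the black knob at the height to grip, 83 mm above the bench; turns with the knob. The knob is a bar 44 mm long (this point's x), 16 mm thick (y); its top is 14 mm above this point; the round skirt at its foot, 42 mm across, ends 20 mm below. Clockwise from above closes the jaw, 12 mm per rad. It stays where left, so use several grasps; 0.8 to 2.6 rad in all.
- knob_axis (a point): Fixed point on the knob's axis, on top of the gear head (70 x 75 mm, 48 mm above the bench). Here sits a steel collar, 56 mm across, that the knob drives through the clutch. Running free takes 0.1 N m; clamping, torque climbs in 0.2 rad (the knob is springy, 2.5 N m/rad) to 0.36 N m and stays: the knob slips, the collar stands. After 0.4 rad of slip it is solid; torque climbs again.
- long_strip: Bystander: a loose white four-socket strip housing, 50 x 200 x 36 mm, longer than the one to clamp. Origin: centre of the underside.
- tray: Bystander: a grey open tray of brass contacts, 160 x 120 x 50 mm. Origin: centre of the underside.
- rocker: Bystander: a white rocker switch, 22 x 30 x 22 mm. Origin: centre of the underside.
- driver: Bystander: a screwdriver lying on the bench. Origin: under its middle.

How it is judged:
On the way, in this order (a step that is already met when the one before it is completed fails the run):
1. the housing lies flat in the nest between the guides, sockets up, and the gripper has let go of it (z of housing in the frame of nest_seat between -0.004 and 0.004 m and x of housing in the frame of nest_seat between -0.006 and 0.006 m and y of housing in the frame of nest_seat between -0.032 and 0.004 m and angle between housing's own z axis and vertical below 0.06 rad and contact force between each of the arm, the fingers and housing below 0.5 N), for 0.2 s.
2. the knob is turned until the clutch is at its set torque: the housing is pressed against the end stop with more than 15 N, without the robot touching the housing (contact force between stop and housing above 15 N and contact force between each of the fingers, the arm and housing below 0.5 N), for 0.1 s.
At the end, for the whole second after the job is handed in: the housing is at rest in the nest, sockets up, flat on the plate (4 mm, 0.06 rad), between the guides (6 mm) and up against the end stop (4 mm), and stays clamped against the stop with more than 4 N (contact force between stop and housing above 4 N and z of housing in the frame of nest_seat between -0.004 and 0.004 m and x of housing in the frame of nest_seat between -0.006 and 0.006 m and y of housing in the frame of nest_seat between -0.004 and 0.004 m and angle between housing's own z axis and vertical below 0.06 rad and linear speed of housing below 0.02 m/s); the robot touches nothing.
It fails at once if the housing is overloaded: pressed against the end stop with more than 38 N (contact force between stop and housing above 38 N).
It fails at once if a bystander is moved by more than 20 mm (distance of any of long_strip, tray, rocker, driver from where it was at the start of the episode above 0.02 m).
It also fails if it takes over 72 s, if anything falls off the work surface, if the arm or the gripper's body presses on something with over 40 N, if the wrist force passes 120 N, or if a joint passes its speed limit or range.

## Robot

A 7-joint arm with a two-finger parallel gripper is mounted at the origin on the work surface. World frame = base frame: x ahead of the robot, y to its left, z up, the work surface at z = 0. Lengths are in m, angles in rad, forces in N, time in s.
With the tool pointing down it reaches from about 0.4 to 0.875 m from the base axis. Payload 19.3 kg.
Tool frame: the origin (TCP) lies at the very end of the fingers, on their centre line; the grasp point (between the pads) lies 19 mm behind it; z points along the fingers, y is the line along which they close (so a half turn about z gives the same grasp; the last joint's range is limited). The gripper opens to 85 mm and grips with 20 to 120 N. Pads are 22 mm wide; open, the fingers measure 114 mm over their backs; the gripper's body (76 mm by 85 mm) begins 54 mm behind the grasp point. The pads swing forward as they close: fully open they stand 13 mm farther back than shut.
Start: joints at [1.041, 0.521, -0.036, 1.599, 0.021, 1.021, -0.113], TCP at [0.277, -0.56, 0.231] pointing down, gripper open.
Joint ranges: [-2.91, 2.91], [-0.3, 2.13], [-1.5, 1.42], [0.17, 2.43], [-1.26, 4.41], [0.16, 1.93], [-2.52, 2.52]. Speed limits (rad/s): [1.89, 1.89, 2.39, 2.39, 3.01, 3.01, 3.01].

## Interface

Orientations are given as [roll, pitch, yaw] about the fixed x, y, z axes, in that order (R = Rz(yaw) Ry(pitch) Rx(roll)).
In Python, from workcell import bot gives the robot as it stands.
- The arm moves only by the tool servo_tool, never from a script. Its argument "plan" is a list of rows, each a list of 7 numbers: the finger opening in cm, from 0 to 8.54, then the shift along the tool's x, y, z in cm, then the turn, a rotation vector about the tool's x, y, z in degrees. In form: [[fingers, x, y, z, wx, wy, wz], ...]. A call has 1 to 10 rows; each row is the pose to reach, as a shift and turn from the pose commanded when the call began, along the tool's axes at that moment; what a row does not reach only later rows make up. A row lasts 1/10 s, in which the tool goes at most 50 mm and 8.59 degrees, less where a joint would pass 70% of its speed; a pose out of reach is approached as far as the arm can. A call with a gripper value outside its range is refused whole. The fingers move at their own pace and stop on an object; "force" is the grip in N (left out, the last holds). Time passes only in rows, so rows that repeat a pose let the fingers close. It gives the time, the measured TCP pose, the force, the opening and the grip force at its end, in the units of the state.
- bot.observe(): the state, without advancing time (a new reading comes with each control period).
- bot.grab_frame(name): name is "scene" or "side" or "wrist"; returns a dict with "frame" (384x512x3 uint8, blue, green, red), "mtx" (3x3 intrinsics, pixels), "R" (3x3) and "t" (3): a world point X has camera coordinates R X + t; the wrist camera has in their place "T_tool_cam" (4x4, takes a point from camera to tool coordinates, whose origin is the TCP and whose axes are the flange's). Camera axes: x right, y down, z forward; pixel columns grow to the right and rows downward; lengths in m; the calibration is good to about 2 mm. A picture is of the moment at which its call begins: read the wrist's pose just before it. There is no depth.
- bot.job_done(): hands the job in; it is judged then, once.
The state is a dict: "clock": time; "qpos": joint angles; "qd": joint speeds; "joint_efforts": joint torques, N m; "position": TCP position; "tool_rot": TCP orientation; "force": force on the tool from outside, world axes, zero at the start; "moment": the same for the moment, N m; "grip_width": finger opening in m; "finger_force": force on a finger pad.
Only numpy, scipy, OpenCV 4.12 (cv2) and the standard library are available. Lean on these libraries where they do the work, as an engineer would, in place of code of your own. Each camera call takes 0.05 s, during which the arm holds its last target. There are 200 camera calls.

## Working session

There is one attempt and no reset: what is moved stays moved. The work goes in short steps, Python scripts to look and compute and a tool call to move; the robot and the scene stay as the last step left them, time stands still between calls to the robot, and variables do not carry over. Pictures are saved under pics/ and viewed, at most 10 in all, crops included, and the job is handed in when it is done.

Besides the shell and the picture viewer there is one more tool, called after "Emit:" by a JSON object that holds its "method" and its "body", one argument or row to a line. servo_tool: Moves the arm, as the interface text tells. Its arguments: {"type":"object","properties":{"plan":{"type":"array","items":{"type":"array","items":{"type":"number"}}},"force":{"type":"number"}},"required":["plan"]}

```bash
mkdir -p pics; ls; python3 - <<'E'
from workcell import bot
import cv2,numpy as np,pickle
s=bot.observe();print({k:np.round(v,3) for k,v in s.items()})
d={}
for n in("scene","side","wrist"):
    f=bot.grab_frame(n);d[n]=f;print(n,[ (k,np.round(v,3).tolist()) for k,v in f.items() if k!="frame"])
pickle.dump((s,d),open("a.pkl","wb"))
cv2.imwrite("pics/a1.png",cv2.resize(d["scene"]["frame"],(768,576)))
cv2.imwrite("pics/a2.png",cv2.resize(d["side"]["frame"],(768,576)))
E
```

```text
pics
{'clock': np.float64(0.0), 'qpos': array([ 1.041,  0.522, -0.036,  1.6  ,  0.021,  1.021, -0.113]), 'qd': array([-0.   , -0.001,  0.   ,  0.   ,  0.   ,  0.001,  0.001]), 'joint_efforts': array([-0.0000e+00, -9.2712e+01,  1.9800e+00, -3.6992e+01,  1.8000e-02,
        8.0000e-03,  0.0000e+00]), 'position': array([ 0.277, -0.56 ,  0.231]), 'tool_rot': array([-3.141,  0.   ,  0.46 ]), 'force': array([-0.332, -0.603, -0.19 ]), 'moment': array([-0.023,  0.006, -0.01 ]), 'finger_force': np.float64(0.0), 'grip_width': np.float64(0.086)}
scene [('mtx', [[472.083, 0.0, 266.585], [0.0, 472.083, 184.757], [0.0, 0.0, 1.0]]), ('R', [[0.522, 0.853, 0.009], [0.538, -0.321, -0.779], [-0.662, 0.411, -0.627]]), ('t', [-0.317, -0.27, 1.546])]
side [('mtx', [[365.056, 0.0, 253.977], [0.0, 365.056, 191.461], [0.0, 0.0, 1.0]]), ('R', [[0.932, -0.362, 0.001], [-0.251, -0.649, -0.718], [0.261, 0.669, -0.696]]), ('t', [-0.555, 0.219, 0.751])]
wrist [('mtx', [[320.788, 0.0, 249.047], [0.0, 320.788, 189.238], [0.0, 0.0, 1.0]]), ('T_tool_cam', [[-0.001, -0.952, -0.308, 0.08], [1.0, -0.0, -0.001, 0.001], [0.001, -0.308, 0.952, -0.142], [0.0, 0.0, 0.0, 1.0]])]
```

View pics/a1.png

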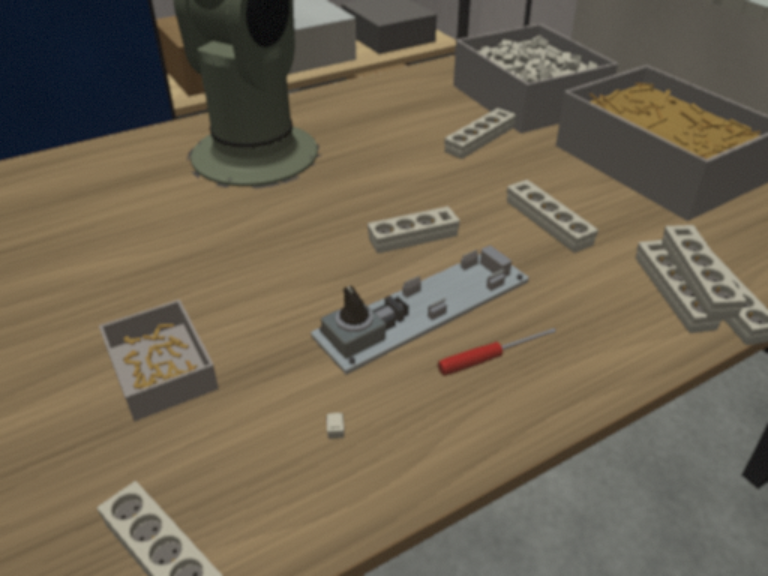

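View pics/a2.png

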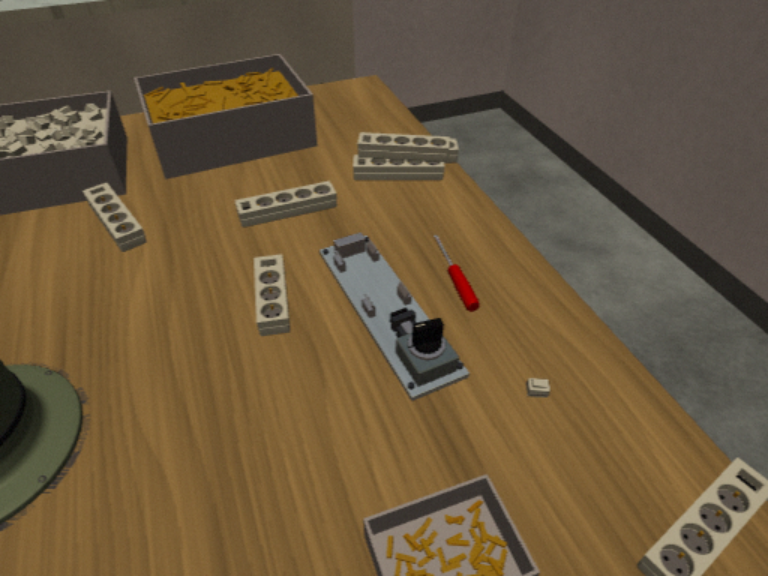

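Scene: the three-socket housing is at about (414,228) in scene and (270,293) in side. The nest runs from (335,350) to (510,265) in scene. The knob is at (352,305) in scene and (428,335) in side.

```bash
cat > h.py <<'E'
import numpy as np,cv2,pickle
from scipy.spatial.transform import Rotation as Ro
def pose(s):
    T=np.eye(4);T[:3,:3]=Ro.from_euler('xyz',s['tool_rot']).as_matrix();T[:3,3]=s['position'];return T
def ray(f,uv,s=None):
    d=np.linalg.inv(f['mtx'])@[uv[0],uv[1],1]
    if 'R' in f: return -f['R'].T@f['t'],f['R'].T@d
    T=pose(s)@f['T_tool_cam'];return T[:3,3],T[:3,:3]@d
def onz(f,uv,z,s=None):
    c,d=ray(f,uv,s);return c+d*(z-c[2])/d[2]
def proj(f,X,s=None):
    X=np.atleast_2d(X)
    if 'R' in f: P=X@f['R'].T+f['t']
    else:
        T=np.linalg.inv(pose(s)@f['T_tool_cam']);P=X@T[:3,:3].T+T[:3,3]
    q=P@f['mtx'].T;return q[:,:2]/q[:,2:]
def totool(s,X,yaw=None):
    return pose(s)[:3,:3].T@(np.asarray(X)-s['position'])*100
E
python3 - <<'E'
from h import *
s,d=pickle.load(open('a.pkl','rb'))
L=lambda n,pts,z:print(n,[np.round(onz(d[n],(np.array(p)+.5)/1.5-.5,z),3)[:2].tolist() for p in pts])
print('housing ends/corners');L('side',[(254,257),(283,255),(288,321),(258,324)],.036);L('scene',[(368,224),(456,209),(459,224),(373,237)],.036)
print('other');L('side',[(84,190),(106,184),(144,235),(119,240)],.036);L('scene',[(446,144),(504,110),(516,116),(458,150)],.036)
print('nest L near, R near, L far');L('side',[(415,394),(467,374),(321,251)],.012);L('scene',[(313,335),(347,367),(527,278)],.012)
print('knob top');L('side',[(428,322)],.097);L('scene',[(352,290)],.097)
E
```

```text
housing ends/corners
side [[0.434, 0.213], [0.484, 0.2], [0.452, 0.04], [0.406, 0.051]]
scene [[0.407, 0.054], [0.448, 0.219], [0.491, 0.195], [0.447, 0.042]]
other
side [[0.15, 0.55], [0.193, 0.557], [0.255, 0.35], [0.21, 0.351]]
scene [[0.23, 0.345], [0.162, 0.555], [0.201, 0.559], [0.265, 0.352]]
nest L near, R near, L far
side [[0.592, -0.145], [0.68, -0.141], [0.557, 0.214]]
scene [[0.594, -0.149], [0.681, -0.136], [0.654, 0.223]]
knob top
side [[0.632, -0.092]]
scene [[0.622, -0.092]]
```

Emit:
{"method": "servo_tool", "body": {
  "plan": [
    [8.5, 33, -24, 0, 0, 0, -53],
    [8.5, 33, -24, 0, 0, 0, -53],
    [8.5, 33, -24, 0, 0, 0, -53],
    [8.5, 33, -24, 0, 0, 0, -53],
    [8.5, 33, -24, 0, 0, 0, -53],
    [8.5, 33, -24, 0, 0, 0, -53],
    [8.5, 33, -24, 0, 0, 0, -53],
    [8.5, 45.6, -54, 0, 0, 0, -53],
    [8.5, 45.6, -54, 0, 0, 0, -53],
    [8.5, 45.6, -54, 0, 0, 0, -53]
  ]
}}

```text
clock: 1.15
position: [0.4419, -0.0981, 0.2313]
tool_rot: [-3.142, 0.0, 1.385]
force: [2.0, 0.0, 0.3]
grip_width: 0.085
finger_force: 0.0
```

```bash
python3 - <<'E'
from h import *
s=dict(position=[0,0,0])
from workcell import bot
s=bot.observe();print(s['position'],s['tool_rot'],totool(s,[.446,.126,.231]),np.round(s['qpos'],2))
E
```

```text
[ 0.44193912 -0.0981402   0.23126715] [-3.14156357e+00  9.17952902e-05  1.38465768e+00] [22.10199886 -3.7489903   0.02479471] [ 0.45  0.27 -0.43  2.02  0.15  0.88 -0.25]
```

Emit:
{"method": "servo_tool", "body": {
  "plan": [
    [8.5, 22, -3.5, 0, 0, 0, 0],
    [8.5, 22, -3.5, 0, 0, 0, 0],
    [8.5, 22, -3.5, 0, 0, 0, 0],
    [8.5, 22, -3.5, 0, 0, 0, 0],
    [8.5, 22, -3.5, 0, 0, 0, 0],
    [8.5, 22, -3.5, 0, 0, 0, 0],
    [8.5, 22, -3.5, 0, 0, 0, 0]
  ]
}}

```text
clock: 1.85
position: [0.4484, 0.1227, 0.2311]
tool_rot: [-3.141, 0.0, 1.386]
force: [0.1, -1.2, 0.1]
grip_width: 0.085
finger_force: 0.0
```

```bash
python3 - <<'E'
from h import *
from workcell import bot
s=bot.observe();f=bot.grab_frame("wrist");pickle.dump((s,f),open("b.pkl","wb"))
print(s['position'],s['tool_rot'])
cv2.imwrite("pics/b.png",cv2.resize(f["frame"],(768,576)))
E
```

```text
[0.44842945 0.12266485 0.23111499] [-3.14117089e+00  3.35012300e-04  1.38569877e+00]
```

View pics/b.png

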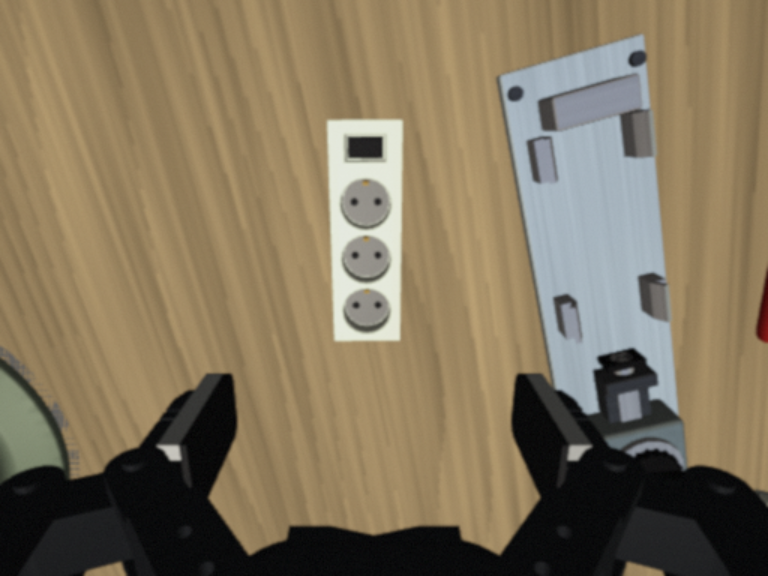

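Wrist view: housing corners are (327,120), (404,120), (399,341) and (334,341). The far nest corners are (499,76) and (644,35), and the stop's lower front edge runs about (553,130)-(641,106).

```bash
python3 - <<'E'
from h import *
s,f=pickle.load(open('b.pkl','rb'))
L=lambda pts,z:np.array([onz(f,(np.array(p)+.5)/1.5-.5,z,s)[:2] for p in pts])
h=L([(327,120),(404,120),(399,341),(334,341)],.036);print(h,h.mean(0))
a=(h[0]+h[1]-h[2]-h[3])/2;print('len',np.hypot(*a),'ang from y',np.arctan2(-a[0],a[1]),np.hypot(*(h[1]-h[0])),np.hypot(*(h[3]-h[2])))
n=L([(499,76),(644,35),(555,382),(679,418)],.012);print(n,[np.arctan2(-v[0],v[1]) for v in(n[0]-n[2],n[1]-n[3])],np.hypot(*(n[1]-n[0])))
print('stop',L([(553,130),(641,106)],.012),L([(541,100),(637,75)],.044))
m=(n[0]+n[1])/2;y=.085
print('guide tops',L([(538,140),(552,181),(630,157),(562,297),(578,341),(652,320)],.04))
# knob bar angle from side/scene later
cv2.imwrite("pics/c.png",cv2.resize(f["frame"][10:300,320:470],None,fx=2*1,fy=2,interpolation=2) if 0 else cv2.resize(pickle.load(open('a.pkl','rb'))[1]['side']['frame'][195:275,240:330],(675,600),interpolation=cv2.INTER_CUBIC))
E
```

```text
[[0.43439947 0.21092139]
 [0.48452144 0.20150958]
 [0.45428539 0.04449016]
 [0.40544817 0.0536408 ]] [0.44466362 0.12764048]
len 0.1599121919731089 ang from y -0.1861349649388425 0.05099797838634764 0.049687109645694366
[[ 0.55525408  0.21791079]
 [ 0.65406731  0.22529668]
 [ 0.5764207  -0.02799672]
 [ 0.67931014 -0.08289143]] [np.float64(0.08586389770735667), np.float64(0.08172477865050733)] 0.09908887608870573
stop [[0.5893527  0.17535183]
 [0.65131735 0.18007191]] [[0.57202866 0.1972466 ]
 [0.63254729 0.20084932]]
guide tops [[0.56941612 0.17274465]
 [0.57658419 0.14424726]
 [0.6290119  0.15046625]
 [0.57770536 0.05905957]
 [0.58723364 0.02144591]
 [0.64229253 0.02849681]]
```

View pics/c.png

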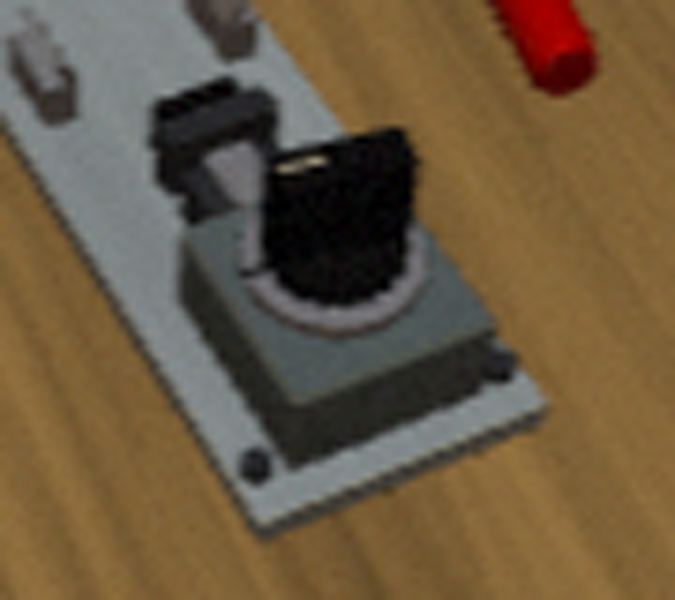

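Emit:
{"method": "servo_tool", "body": {
  "plan": [
    [8.5, 0.4, -0.45, 5, 0, 0, 0],
    [8.5, 0.4, -0.45, 10, 0, 0, 0],
    [8.5, 0.4, -0.45, 14, 0, 0, 0],
    [8.5, 0.4, -0.45, 18, 0, 0, 0],
    [8.5, 0.4, -0.45, 20, 0, 0, 0],
    [8.5, 0.4, -0.45, 21.5, 0, 0, 0],
    [8.5, 0.4, -0.45, 22, 0, 0, 0],
    [8.5, 0.4, -0.45, 22, 0, 0, 0]
  ]
}}

```text
clock: 2.7
position: [0.4448, 0.1266, 0.0111]
tool_rot: [-3.141, 0.001, 1.384]
force: [0.1, 0.4, 0.3]
grip_width: 0.0848
finger_force: 0.0
```

Emit:
{"method": "servo_tool", "body": {
  "plan": [
    [4, 0, 0, 0, 0, 0, 0],
    [4, 0, 0, 0, 0, 0, 0],
    [4, 0, 0, 0, 0, 0, 0],
    [4, 0, 0, 0, 0, 0, 0],
    [4, 0, 0, 0, 0, 0, 0],
    [4, 0, 0, 0, 0, 0, 0],
    [4, 0, 0, 0, 0, 0, 0],
    [4, 0, 0, 0, 0, 0, 0]
  ],
  "force": 35
}}

```text
clock: 3.5
position: [0.4453, 0.1273, 0.0121]
tool_rot: [3.14, -0.0, 1.385]
force: [-2.4, -2.1, 10.8]
grip_width: 0.0499
finger_force: 34.7
```

Emit:
{"method": "servo_tool", "body": {
  "plan": [
    [4, 0, 0, -4, 0, 0, 0],
    [4, 0, 0, -8, 0, 0, 0],
    [4, 0, 0, -12, 0, 0, 0],
    [4, -0.1, 4, -12, 0, 0, -4],
    [4, -0.2, 8, -12, 0, 0, -8],
    [4, -0.2, 12, -12, 0, 0, -12],
    [4, -0.2, 15, -12, 0, 0, -15.3],
    [4, -0.2, 17.3, -12, 0, 0, -15.3],
    [4, -0.2, 17.3, -12, 0, 0, -15.3],
    [4, -0.2, 17.3, -12, 0, 0, -15.3]
  ]
}}

```text
clock: 4.5
position: [0.6143, 0.0933, 0.1312]
tool_rot: [-3.141, -0.0, 1.651]
force: [-0.8, -0.1, -3.1]
grip_width: 0.0491
finger_force: 40.5
```

```bash
python3 - <<'E'
from h import *
from workcell import bot
s=bot.observe();f=bot.grab_frame("wrist");g=bot.grab_frame("side");pickle.dump((s,f,g),open("c.pkl","wb"))
print(s['position'],s['tool_rot'])
cv2.imwrite("pics/d.png",cv2.resize(f["frame"],(768,576)))
E
```

```text
[0.61431001 0.09325479 0.13120656] [-3.14106463e+00 -1.64175714e-04  1.65131132e+00]
```

View pics/d.png

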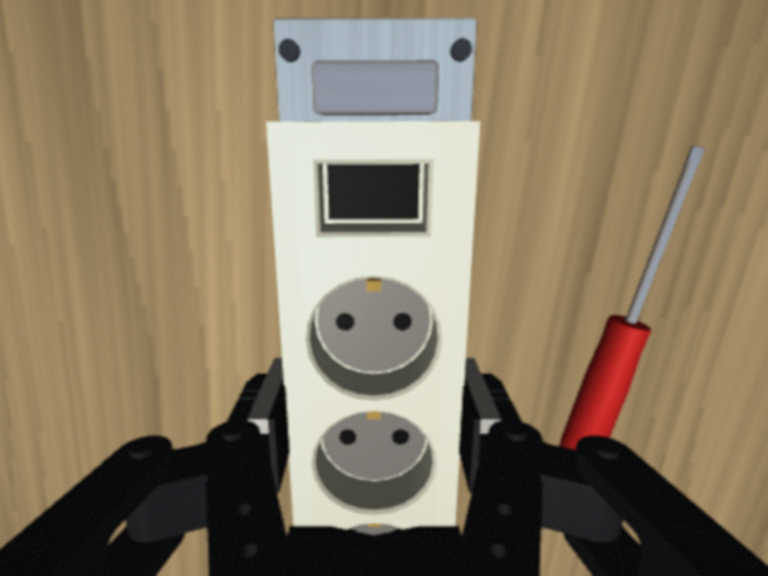

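Wrist view: the housing is aligned with the nest. The plate's far corners are (275,19) and (476,19), the stop's front top edge is (314,114)-(438,114), and the housing's far top edge is (268,122)-(480,122).

```bash
python3 - <<'E'
from h import *
s,f,g=pickle.load(open('c.pkl','rb'))
T=pose(s);yaw=s['tool_rot'][2]-np.pi/2
c,n=np.cos(yaw),np.sin(yaw)
def L(pts,z):
    for p in pts:
        q=onz(f,(np.array(p)+.5)/1.5-.5,z,s)-s['position'];print(np.round([1e3*(c*q[0]+n*q[1]),1e3*(-n*q[0]+c*q[1])],1))
print('rel TCP, tool-yaw frame (right, fwd) mm')
print('plate');L([(275,19),(476,19),(471,122),(279,122)],.012)
print('stop top front');L([(314,114),(438,114)],.044)
print('housing far top');L([(268,122),(480,122)],.156)
print('housing near top');L([(292,526),(458,526)],.156)
E
```

```text
rel TCP, tool-yaw frame (right, fwd) mm
plate
[-46.8 128.9]
[ 50.4 128.9]
[50.9 81.7]
[-47.7  81.7]
stop top front
[-25.8  84.7]
[29.8 84.7]
housing far top
[-23.3  79.8]
[25.5 79.8]
housing near top
[-23.9 -36.7]
[ 26.6 -36.7]
```

Emit:
{"method": "servo_tool", "body": {
  "plan": [
    [4, 0, 0.07, 3, 0, 0, 0],
    [4, 0, 0.07, 5.5, 0, 0, 0],
    [4, 0, 0.07, 7, 0, 0, 0],
    [4, 0, 0.07, 8, 0, 0, 0],
    [4, 0, 0.07, 9, 0, 0, 0],
    [4, 0, 0.07, 9.8, 0, 0, 0],
    [4, 0, 0.07, 10.4, 0, 0, 0],
    [4, 0, 0.07, 10.7, 0, 0, 0],
    [4, 0, 0.07, 10.7, 0, 0, 0],
    [4, 0, 0.07, 10.7, 0, 0, 0]
  ]
}}

```text
clock: 5.6
position: [0.6155, 0.0935, 0.0246]
tool_rot: [3.141, -0.0, 1.652]
force: [-0.1, -0.2, -3.2]
grip_width: 0.0491
finger_force: 40.5
```

Emit:
{"method": "servo_tool", "body": {
  "plan": [
    [4, 0, 0, 0.05, 0, 0, 0],
    [4, 0, 0, 0.1, 0, 0, 0],
    [4, 0, 0, 0.1, 0, 0, 0]
  ]
}}

```text
clock: 5.9
position: [0.6155, 0.0935, 0.0242]
tool_rot: [3.141, 0.0, 1.652]
force: [-4.9, -1.7, 12.3]
grip_width: 0.0491
finger_force: 42.3
```

Emit:
{"method": "servo_tool", "body": {
  "plan": [
    [7, 0, 0, 0, 0, 0, 0],
    [7, 0, 0, 0, 0, 0, 0],
    [7, 0, 0, 0, 0, 0, 0],
    [7, 0, 0, 0, 0, 0, 0],
    [7, 0, 0, 0, 0, 0, 0],
    [7, 0, 0, -2, 0, 0, 0],
    [7, 0, 0, -6, 0, 0, 0],
    [7, 0, 0, -11, 0, 0, 0],
    [7, 0, 0, -16, 0, 0, 0],
    [7, 0, 0, -16, 0, 0, 0]
  ]
}}

```text
clock: 6.9
position: [0.6179, 0.0944, 0.1899]
tool_rot: [3.133, -0.001, 1.652]
force: [0.4, -0.1, -0.3]
grip_width: 0.0698
finger_force: 0.0
```

Emit:
{"method": "servo_tool", "body": {
  "plan": [
    [7, -5, -0.1, 0, 0, 0, 0],
    [7, -10, -0.2, 0, 0, 0, 0],
    [7, -15, -0.3, 0, 0, 0, 0],
    [7, -18.7, -0.3, 0, 0, 0, 0],
    [7, -18.7, -0.3, 0, 0, 0, 0],
    [7, -18.7, -0.3, 0, 0, 0, 0]
  ]
}}

```text
clock: 7.5
position: [0.6273, -0.0937, 0.1831]
tool_rot: [-3.141, -0.0, 1.65]
force: [0.1, 0.9, 1.1]
grip_width: 0.0701
finger_force: 0.0
```

```bash
python3 - <<'E'
from h import *
from workcell import bot
s=bot.observe();f=bot.grab_frame("wrist");pickle.dump((s,f),open("e.pkl","wb"))
print(s['position'],s['tool_rot'],np.round(s['qpos'],2),s['force'],s['moment'])
cv2.imwrite("pics/e.png",cv2.resize(f["frame"],(768,576)))
E
```

```text
[ 0.62728631 -0.09372447  0.18311573] [-3.14145356e+00 -3.00656287e-04  1.65020730e+00] [ 0.4   0.63 -0.54  1.6   0.37  1.01 -0.16] [0.06527957 0.90885493 1.09112968] [ 0.03915301 -0.02171111  0.01726185]
```

View pics/e.png

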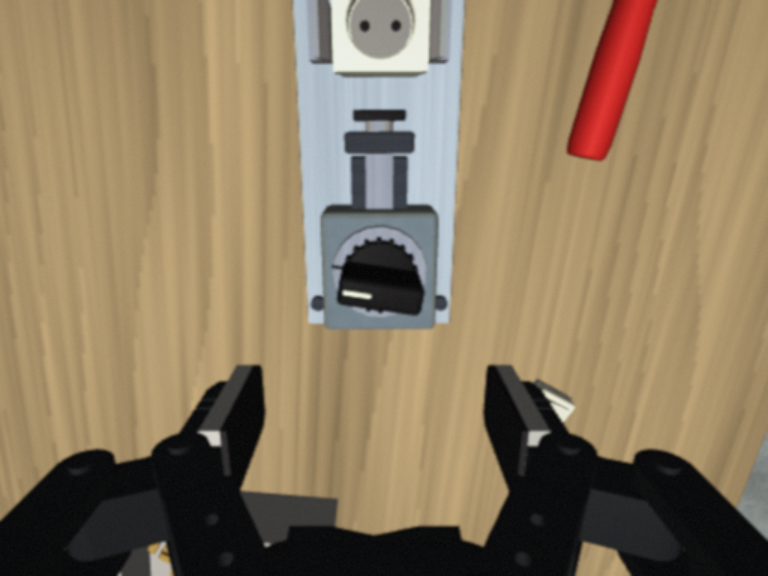

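Housing lies between the guides; the knob sits at about (380,290) with its bar nearly along the nest's x. I'll enlarge the knob.

```bash
python3 - <<'E'
from h import *
s,f=pickle.load(open('e.pkl','rb'))
cv2.imwrite("pics/f.png",cv2.convertScaleAbs(cv2.resize(f["frame"][130:225,200:310],(770,665)[0:2],interpolation=cv2.INTER_CUBIC)[:600],alpha=1.8))
E
```

```text
(no output)
```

View pics/f.png

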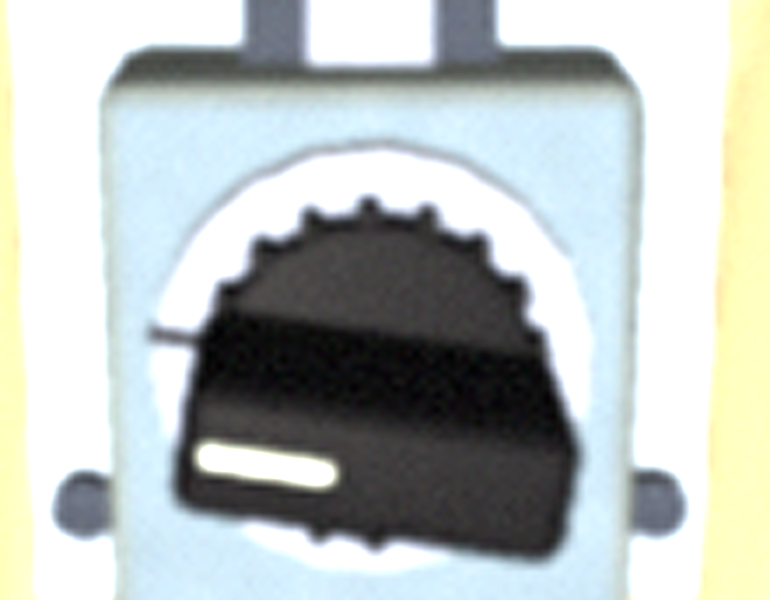

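Knob crop: the top face corners are at crop (190,408), (575,450), (555,555) and (178,500). The collar mark is at (175,335), and the collar spans x 150-590 with its top at 145.

```bash
python3 - <<'E'
from h import *
s,f=pickle.load(open('e.pkl','rb'))
L=lambda pts,z:np.array([onz(f,((np.array(p)+.5)/7-.5)+[200,130],z,s)[:2] for p in pts])
k=L([(190,408),(575,450),(555,555),(178,500)],.097);c=k.mean(0)
a=(k[1]+k[2]-k[0]-k[3])/2;b=(k[0]+k[1]-k[2]-k[3])/2
print('knob c',c,'len',np.hypot(*a),np.hypot(*b),'ang',np.arctan2(a[1],a[0]),'slot',np.arctan2(*(lambda v:(v[1],v[0]))(np.subtract(*L([(330,474),(205,457)],.097)))))
print('rel tool cm',totool(s,[*c,.068]))
e=L([(150,350),(590,350),(380,145)],.055);print('collar',e,np.hypot(*(e[1]-e[0])))
M=lambda pts,z:np.array([onz(f,(np.array(p)+.5)/1.5-.5,z,s)[:2] for p in pts])
print('housing near',M([(334,73),(428,73)],.012),'nose',M([(354,110),(406,110)],.029),'nest yaw',s['tool_rot'][2]-np.pi/2)
print('tray',M([(240,490),(338,498)],.05),'rocker',M([(540,380),(573,405)],.022))
E
```

```text
knob c [ 0.63150632 -0.09538574] len 0.04133801070666595 0.011346787570122778 ang -0.055309508350256255 slot -0.06410529859425369
rel tool cm [-0.20254     0.4090935  11.51145604]
collar [[ 0.60377407 -0.09532607]
 [ 0.6585912  -0.09098734]
 [ 0.6302688  -0.06724533]] 0.05498856702322276
housing near [[0.5958081  0.01433542]
 [0.65186644 0.01876635]] nose [[ 0.60982457 -0.00605627]
 [ 0.63980014 -0.00368641]] nest yaw 0.07941097460834712
tray [[ 0.54811038 -0.26122185]
 [ 0.61646243 -0.26264625]] rocker [[ 0.75235809 -0.17450415]
 [ 0.77972946 -0.192579  ]]
```

Emit:
{"method": "servo_tool", "body": {
  "plan": [
    [7, -0.2, 0.4, 0, 0, 0, -8.5],
    [7, -0.2, 0.4, 0, 0, 0, -17],
    [7, -0.2, 0.4, 0, 0, 0, -25.5],
    [7, -0.2, 0.4, 0, 0, 0, -34],
    [7, -0.2, 0.4, 0, 0, 0, -42.5],
    [7, -0.2, 0.4, 0, 0, 0, -51],
    [7, -0.2, 0.4, 0, 0, 0, -59.5],
    [7, -0.2, 0.4, 0, 0, 0, -68],
    [7, -0.2, 0.4, 0, 0, 0, -76],
    [7, -0.2, 0.4, 0, 0, 0, -82]
  ]
}}

```text
clock: 8.55
position: [0.6317, -0.093, 0.1834]
tool_rot: [3.141, 0.0, 3.091]
force: [0.1, -0.5, 0.5]
grip_width: 0.0698
finger_force: 0.0
```

Emit:
{"method": "servo_tool", "body": {
  "plan": [
    [7, 0, 0, 0, 0, 0, 0],
    [7, 0, 0, 0, 0, 0, 0]
  ]
}}

```text
clock: 8.75
position: [0.6316, -0.0937, 0.1833]
tool_rot: [3.141, 0.0, 3.081]
force: [0.2, 0.2, -0.2]
grip_width: 0.0698
finger_force: 0.0
```

```bash
python3 - <<'E'
from h import *
from workcell import bot
s=bot.observe()
print(s['position'],s['tool_rot'],np.round(s['qpos'],2),totool(s,[.6315,-.0952,.068]),s['moment'])
E
```

```text
[ 0.63161518 -0.0936962   0.18333941] [3.14118747e+00 1.00170184e-05 3.08099492e+00] [ 0.59  0.73 -0.87  1.58  0.6   1.12  1.09] [ 2.50520723e-03 -1.55475330e-01  1.15338786e+01] [-0.04035742  0.02016591  0.00907736]
```

Emit:
{"method": "servo_tool", "body": {
  "plan": [
    [7, 0, -0.15, 4, 0, 0, 0],
    [7, 0, -0.15, 7, 0, 0, 0],
    [7, 0, -0.15, 9.5, 0, 0, 0],
    [7, 0, -0.15, 11, 0, 0, 0],
    [7, 0, -0.15, 11.5, 0, 0, 0],
    [7, 0, -0.15, 11.5, 0, 0, 0],
    [4, 0, -0.15, 11.5, 0, 0, 0],
    [4, 0, -0.15, 11.5, 0, 0, 0]
  ]
}}

```text
clock: 9.55
position: [0.6321, -0.0963, 0.0695]
tool_rot: [-3.141, 0.002, 3.083]
force: [-0.4, 0.2, -0.3]
grip_width: 0.0421
finger_force: 0.0
```

Emit:
{"method": "servo_tool", "body": {
  "plan": [
    [1, 0, 0, 0, 0, 0, 0],
    [1, 0, 0, 0, 0, 0, 0],
    [1, 0, 0, 0, 0, 0, 0],
    [1, 0, 0, 0, 0, 0, 0],
    [1, 0, 0, 0, 0, 0, 0],
    [1, 0, 0, 0, 0, 0, 0],
    [1, 0, 0, 0, 0, 0, 0],
    [1, 0, 0, 0, 0, 0, 0]
  ],
  "force": 60
}}

```text
clock: 10.35
position: [0.6318, -0.0958, 0.069]
tool_rot: [3.141, 0.001, 3.083]
force: [-2.9, 1.8, 7.3]
grip_width: 0.015
finger_force: 59.4
```

```bash
cat > o.py <<'E'
from h import *
from workcell import bot
s=bot.observe()
print(np.round(s['position'],4),np.round(s['tool_rot'],3),np.round(s['qpos'],2),'F',np.round(s['force'],1),'M',np.round(s['moment'],3),s['grip_width'])
E
python3 o.py
```

```text
[ 0.6318 -0.0958  0.069 ] [3.141e+00 1.000e-03 3.083e+00] [ 0.55  0.86 -0.78  1.65  0.72  0.94  1.01] F [-2.9  1.8  7.3] M [0.396 0.499 0.004] 0.015042826957589704
```

Emit:
{"method": "servo_tool", "body": {
  "plan": [
    [1, 0, 0, 0, 0, 0, 7],
    [1, 0, 0, 0, 0, 0, 14],
    [1, 0, 0, 0, 0, 0, 21],
    [1, 0, 0, 0, 0, 0, 28],
    [1, 0, 0, 0, 0, 0, 35],
    [1, 0, 0, 0, 0, 0, 42],
    [1, 0, 0, 0, 0, 0, 49],
    [1, 0, 0, 0, 0, 0, 56],
    [1, 0, 0, 0, 0, 0, 60],
    [1, 0, 0, 0, 0, 0, 60]
  ]
}}

```text
clock: 11.35
position: [0.6312, -0.0965, 0.069]
tool_rot: [-3.141, 0.001, 2.033]
force: [-5.9, -1.1, 9.9]
grip_width: 0.0148
finger_force: 59.9
```

```bash
python3 o.py
```

```text
[ 0.6312 -0.0965  0.069 ] [-3.141e+00  1.000e-03  2.033e+00] [ 0.41  0.79 -0.55  1.66  0.52  0.84  0.1 ] F [-5.9 -1.1  9.9] M [-0.262  1.394  0.058] 0.014771446881674477
```

Emit:
{"method": "servo_tool", "body": {
  "plan": [
    [1, 0, 0, 0, 0, 0, 7],
    [1, 0, 0, 0, 0, 0, 14],
    [1, 0, 0, 0, 0, 0, 20],
    [1, 0, 0, 0, 0, 0, 25],
    [1, 0, 0, 0, 0, 0, 25]
  ]
}}

```text
clock: 11.85
position: [0.6308, -0.0965, 0.069]
tool_rot: [-3.14, 0.001, 1.596]
force: [-8.8, -1.1, 11.5]
grip_width: 0.0149
finger_force: 60.2
```

```bash
python3 o.py;python3 - <<'E'
from h import *
from workcell import bot
s=bot.observe();f=bot.grab_frame("wrist");pickle.dump((s,f),open("g.pkl","wb"))
cv2.imwrite("pics/g.png",cv2.resize(f["frame"],(768,576)))
E
```

```text
[ 0.6308 -0.0965  0.069 ] [-3.140e+00  1.000e-03  1.596e+00] [ 0.35  0.77 -0.44  1.66  0.43  0.81 -0.26] F [-8.8 -1.1 11.5] M [-0.235  1.972  0.107] 0.01490839497370682
```

View pics/g.png

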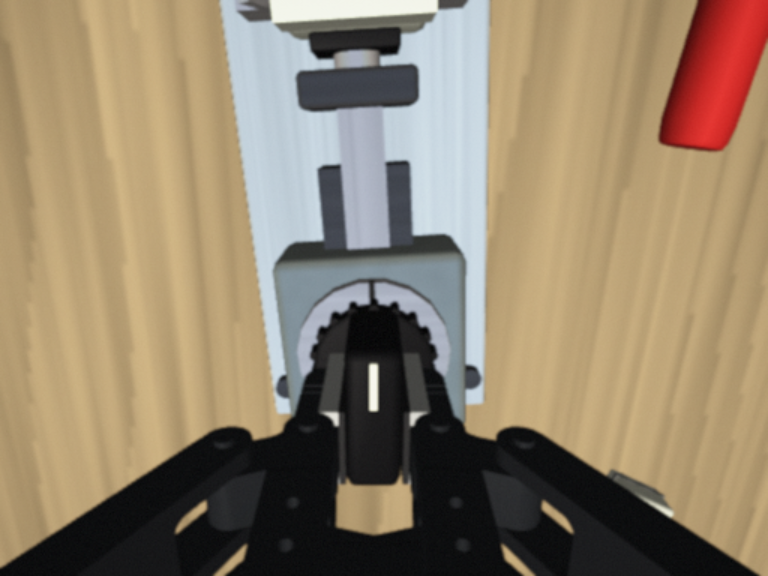

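The jaw's nose has nearly reached the housing at (355,40), and the collar mark at (374,290) is in line with the knob slot, so there is no slip yet.

Emit:
{"method": "servo_tool", "body": {
  "plan": [
    [1, 0, -0.05, 0, 0, 0, 3],
    [1, 0, -0.1, 0, 0, 0, 6],
    [1, 0, -0.1, 0, 0, 0, 6]
  ]
}}

```text
clock: 12.2
position: [0.6306, -0.0965, 0.069]
tool_rot: [3.141, 0.0, 1.493]
force: [-3.2, -0.6, 7.8]
grip_width: 0.0149
finger_force: 59.5
```

```bash
python3 o.py
```

```text
[ 0.6306 -0.0965  0.069 ] [3.141 0.    1.493] [ 0.33  0.77 -0.42  1.66  0.4   0.8  -0.35] F [-3.2 -0.6  7.8] M [-0.22   0.777  0.088] 0.014919663475721299
```

Emit:
{"method": "servo_tool", "body": {
  "plan": [
    [1, 0, 0, 0, 0, 0, 3],
    [1, 0, 0, 0, 0, 0, 6],
    [1, 0, 0, 0, 0, 0, 6]
  ]
}}

```text
clock: 12.5
position: [0.6305, -0.0965, 0.069]
tool_rot: [3.141, 0.0, 1.388]
force: [-3.4, -1.2, 9.6]
grip_width: 0.0152
finger_force: 59.8
```

```bash
python3 o.py
```

```text
[ 0.6305 -0.0965  0.069 ] [3.141 0.    1.388] [ 0.31  0.76 -0.39  1.66  0.38  0.79 -0.43] F [-3.4 -1.2  9.6] M [-0.218  1.007  0.106] 0.015242515733257224
```

Emit:
{"method": "servo_tool", "body": {
  "plan": [
    [1, 0, 0, 0, 0, 0, 3],
    [1, 0, 0, 0, 0, 0, 6],
    [1, 0, 0, 0, 0, 0, 6]
  ]
}}

```text
clock: 12.8
position: [0.6304, -0.0964, 0.069]
tool_rot: [3.141, 0.0, 1.283]
force: [-4.1, -1.1, 9.2]
grip_width: 0.0152
finger_force: 59.9
```

```bash
python3 o.py
```

```text
[ 0.6304 -0.0964  0.069 ] [3.141 0.    1.283] [ 0.3   0.76 -0.36  1.67  0.36  0.78 -0.52] F [-4.1 -1.1  9.2] M [-0.176  1.025  0.144] 0.015212016716056098
```

Emit:
{"method": "servo_tool", "body": {
  "plan": [
    [1, 0, 0, 0, 0, 0, 2],
    [1, 0, 0, 0, 0, 0, 4],
    [1, 0, 0, 0, 0, 0, 4]
  ]
}}

```text
clock: 13.1
position: [0.6304, -0.0964, 0.069]
tool_rot: [3.142, 0.0, 1.214]
force: [-4.9, -0.3, 9.1]
grip_width: 0.0148
finger_force: 59.9
```

```bash
python3 o.py
```

```text
[ 0.6304 -0.0964  0.069 ] [3.142 0.    1.214] [ 0.29  0.76 -0.35  1.67  0.34  0.78 -0.57] F [-4.9 -0.3  9.1] M [-0.091  1.143  0.091] 0.014773845125550139
```

Emit:
{"method": "servo_tool", "body": {
  "plan": [
    [1, 0, 0, 0, 0, 0, 2],
    [1, 0, 0, 0, 0, 0, 5],
    [1, 0, 0, 0, 0, 0, 5]
  ]
}}

```text
clock: 13.4
position: [0.6303, -0.0964, 0.069]
tool_rot: [-3.142, 0.0, 1.126]
force: [-4.8, -0.6, 10.1]
grip_width: 0.0151
finger_force: 60.0
```

```bash
python3 o.py
```

```text
[ 0.6303 -0.0964  0.069 ] [-3.142  0.     1.126] [ 0.27  0.75 -0.32  1.67  0.32  0.77 -0.65] F [-4.8 -0.6 10.1] M [-0.105  1.233  0.095] 0.015089615162371946
```

Emit:
{"method": "servo_tool", "body": {
  "plan": [
    [1, 0, 0, 0, 0, 0, 2],
    [1, 0, 0, 0, 0, 0, 5],
    [1, 0, 0, 0, 0, 0, 5]
  ]
}}

```text
clock: 13.7
position: [0.6302, -0.0963, 0.069]
tool_rot: [-3.141, 0.0, 1.039]
force: [-5.8, 0.4, 10.4]
grip_width: 0.0149
finger_force: 60.1
```

```bash
python3 o.py
```

```text
[ 0.6302 -0.0963  0.069 ] [-3.141  0.     1.039] [ 0.26  0.75 -0.3   1.67  0.3   0.77 -0.72] F [-5.8  0.4 10.4] M [-0.041  1.311  0.147] 0.01493152619482029
```

Emit:
{"method": "servo_tool", "body": {
  "plan": [
    [1, 0, 0, 0, 0, 0, 2],
    [1, 0, 0, 0, 0, 0, 4],
    [1, 0, 0, 0, 0, 0, 4]
  ]
}}

```text
clock: 14.0
position: [0.6302, -0.0963, 0.069]
tool_rot: [-3.141, 0.0, 0.97]
force: [-6.4, -0.4, 10.1]
grip_width: 0.015
finger_force: 60.1
```

```bash
python3 o.py
```

```text
[ 0.6302 -0.0963  0.069 ] [-3.141  0.     0.97 ] [ 0.25  0.75 -0.28  1.67  0.28  0.76 -0.77] F [-6.4 -0.4 10.1] M [0.026 1.405 0.319] 0.014979056122395749
```

Emit:
{"method": "servo_tool", "body": {
  "plan": [
    [1, 0, 0, 0, 0, 0, 2],
    [1, 0, 0, 0, 0, 0, 4],
    [1, 0, 0, 0, 0, 0, 4]
  ]
}}

```text
clock: 14.3
position: [0.6302, -0.0962, 0.069]
tool_rot: [-3.141, 0.0, 0.9]
force: [-6.4, -0.8, 10.8]
grip_width: 0.0147
finger_force: 60.1
```

```bash
python3 o.py
```

```text
[ 0.6302 -0.0962  0.069 ] [-3.141  0.     0.9  ] [ 0.23  0.75 -0.27  1.67  0.26  0.76 -0.83] F [-6.4 -0.8 10.8] M [0.042 1.408 0.386] 0.014737885530092384
```

Emit:
{"method": "servo_tool", "body": {
  "plan": [
    [1, 0, 0, 0, 0, 0, 2],
    [1, 0, 0, 0, 0, 0, 4],
    [1, 0, 0, 0, 0, 0, 4],
    [1, 0, 0, 0, 0, 0, 4]
  ]
}}

```text
clock: 14.7
position: [0.6301, -0.0962, 0.069]
tool_rot: [-3.141, 0.001, 0.832]
force: [-6.5, -0.6, 10.2]
grip_width: 0.0148
finger_force: 60.2
```

```bash
python3 o.py
```

```text
[ 0.6301 -0.0962  0.069 ] [-3.141e+00  1.000e-03  8.320e-01] [ 0.22  0.75 -0.25  1.67  0.25  0.76 -0.88] F [-6.5 -0.6 10.2] M [0.147 1.499 0.34 ] 0.014834465077146081
```

Torque has levelled off at about 0.36 N m, so the clutch is slipping. Letting go.

Emit:
{"method": "servo_tool", "body": {
  "plan": [
    [4, 0, 0, 0, 0, 0, 0],
    [4, 0, 0, 0, 0, 0, 0],
    [4, 0, 0, 0, 0, 0, 0],
    [4, 0, 0, 0, 0, 0, 0],
    [4, 0, 0, -3, 0, 0, 0],
    [4, 0, 0, -7, 0, 0, 0],
    [4, 0, 0, -12, 0, 0, 0],
    [4, 0, 0, -15, 0, 0, 0],
    [4, 0, 0, -15, 0, 0, 0],
    [4, 0, 0, -15, 0, 0, 0]
  ]
}}

```text
clock: 15.7
position: [0.6306, -0.0964, 0.2188]
tool_rot: [3.141, -0.0, 0.831]
force: [-0.1, 0.5, -0.8]
grip_width: 0.0399
finger_force: 0.0
```

```bash
python3 o.py;python3 - <<'E'
from h import *
from workcell import bot
f=bot.grab_frame("wrist");g=bot.grab_frame("side")
cv2.imwrite("pics/h.png",np.hstack([cv2.resize(f["frame"],(400,300)),cv2.resize(g["frame"][120:270,180:380],(400,300))]))
E
```

```text
[ 0.6306 -0.0964  0.2188] [ 3.141 -0.     0.831] [ 0.25  0.57 -0.29  1.57  0.18  1.03 -0.83] F [-0.1  0.5 -0.8] M [ 0.014  0.032 -0.012] 0.039860680874213544
```

View pics/h.png

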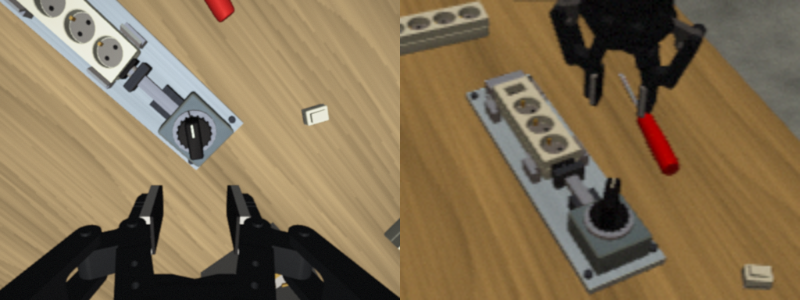

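The housing sits against the stop with the jaw against its near end. The knob is free and the gripper is clear, so I'm handing in.

```bash
python3 -c "
from workcell import bot
print(bot.job_done())"
```

```text
the job is handed in; nothing more can be done
None
```

I laid the housing in the nest, turned the knob until the torque levelled off near 0.36 N m (the clutch slipping), let go, and handed the job in at about 16 s; the hand-in returned no verdict, so I can't confirm it passed.

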